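# Make up the door-hanging and sanding kits

### The job

Make up the door-hanging kit, which is the wedge and the tape measure, in the cut-out tray with the two slim pockets: the tape upright, with its steel tongue lying in the narrow slot. Make up the sanding kit, which is the cork block and the dark walnut block, in the tray with the two broad rectangular pockets, the cork in the longer one. Everything lies flat on the bottom of its own pocket, and the pale pine offcut stays where it is on the bench.

Things in the scene. Friction and masses are not known exactly. Their poses are not given: they have to be found in the camera images.
- hanging_tray: Kit tray with two slim pockets. Fixed plywood tray 180 (x) x 136 (y) x 16 mm, origin centre of underside, x away from robot; pockets 7 mm deep, floor at z 9 mm, 6 mm play a side. Wedge: pocket 42 x 102, centre (-45, 0). Tape: pocket x 25 to 67, y -27 to 49, plus tongue slot 22 wide on to y -52; tape_mid belongs at (45, 0), tape axes as tray axes (not half round).
- sanding_tray: Kit tray with two broad pockets. Fixed plywood tray 180 (x) x 136 (y) x 16 mm, origin centre of underside, x away from robot; pockets 7 mm deep, floor at z 9 mm, 6 mm play a side. Cork: pocket 72 x 112 (x x y), centre (-42, 0), nearer the robot. Walnut: pocket 62 x 82, centre (47, 0). Long sides along y, either way round.
- wedge_mid (a point): Small wooden packing wedge, the slimmest of the wooden blocks: 30 (x) x 90 (y) x 18 (z) mm, about 30 g, lying flat; grasp across its 30 mm. Starts at yaw 0.15 to 1.4 rad. Loose; origin at its centre, half-way up, z up.
- tape_mid (a point): Yellow tape measure standing upright, 62 mm high, 0.2 kg. Case x -14 to 16, y -21 to 43 mm; thin steel tongue low at its -y end, to y -43. Grasp across the 30 mm. Point: middle of the whole 86 mm length, 31 mm above the underside; z up. Yaw 0.15 to 1.4 rad. Loose.
- cork_mid (a point): Brown cork sanding block with softly rounded edges, 60 (x) x 100 (y) x 32 (z) mm, about 50 g; grasp across its 60 mm. Starts at yaw 0.15 to 1.4 rad. Loose; origin at its centre, half-way up, z up.
- walnut_mid (a point): Dark walnut block, short and tall: 50 (x) x 70 (y) x 40 (z) mm, about 90 g; grasp across its 50 mm. Starts at yaw 0.15 to 1.4 rad. Loose; origin at its centre, half-way up, z up.
- pine_mid (a point): Pale pine offcut, 45 (x) x 110 (y) x 28 (z) mm, belongs to no kit and stays where it lies. Starts at yaw 0.15 to 1.4 rad. Loose; origin at its centre, half-way up, z up.

How it is judged:
By the outcome, as a careful person would: the job done as asked, in the order asked, and still so for the second after the job is handed in, with the robot touching nothing.
It also fails if it takes over 109 s, if anything falls off the work surface, if the arm or the gripper's body presses on something with over 40 N, if the wrist force passes 120 N, or if a joint passes its speed limit or range.

### The arm

A 6-joint arm with a two-finger parallel gripper is mounted at the origin on a cart in front of the work surface, level with it; the furniture and walls round the work are solid. World frame = base frame: x ahead of the robot, y to its left, z up, the work surface at z = 0. Lengths are in m, angles in rad, forces in N, time in s.
With the tool pointing down it reaches from about 0.325 to 0.875 m from the base axis. Payload 4.4 kg.
Tool frame: the origin (TCP) lies at the very end of the fingers, on their centre line; the grasp point (between the pads) lies 19 mm behind it (grasp_offset is the distance from the TCP to the grasp point, in m); z points along the fingers, y is the line along which they close (so a half turn about z gives the same grasp; the last joint's range is limited). The gripper opens to 85 mm and grips with 20 to 120 N. Pads are 22 mm wide; open, the fingers measure 114 mm over their backs; the gripper's body (76 mm by 85 mm) begins 54 mm behind the grasp point. The pads swing forward as they close: fully open they stand 13 mm farther back than shut.
Start: joints at [-1.417, 0.207, 1.542, -0, 1.393, -0.15], TCP at [0.172, -0.549, 0.231] pointing down, gripper open.
Joint ranges: [-2.73, 2.73], [-0.86, 2.22], [0.23, 2.46], [-1.11, 4.25], [0.08, 2.63], [-2.82, 2.82]. Speed limits (rad/s): [2.79, 2.79, 3.14, 3.14, 3.14, 3.14].

### API

Orientations are given as a 3x3 rotation matrix whose columns are the frame's x, y, z axes.
In Python, from bench import * gives the robot as it stands.
- The arm moves only by the tool carry_out, never from a script. Its argument "increments" is a list that holds one entry, the list of rows, each a list of 7 numbers: the turn, a rotation vector about the world's x, y, z scaled (see below), then the shift along the world's x, y, z scaled (see below), then the closure, from -1 (fully open) to 1 (shut), so that 0 is half open. In form: [[[wx, wy, wz, dx, dy, dz, hand], ...]]. A call has 1 to 12 rows; each row shifts and turns the commanded pose from where the row before left it; what a row does not reach is not made up. The controller multiplies each number of a shift by 0.4 m and each number of a turn by 180 degrees. A row lasts 1/12 s, in which the tool goes at most 41.7 mm and 7.16 degrees, less where a joint would pass 70% of its speed; a pose out of reach is approached as far as the arm can. A call with a number of a shift or a turn outside -1 to 1 is refused whole. A call with a gripper value outside its range is refused whole. The fingers move at their own pace and stop on an object; "newtons" is the grip in N (left out, the last holds). Time passes only in rows, so rows that do not move let the fingers close. It gives the time, the measured TCP pose, the force, the opening and the grip force at its end, in the units of the state.
- state(): the state, without advancing time (a new reading comes with each control period).
- read_camera(name): name is "scene" or "top"; returns a dict with "frame" (480x640x3 uint8, blue, green, red), "fx", "fy", "cx", "cy" (pixels), "T" (4x4, takes a point from camera to world coordinates). Camera axes: x right, y down, z forward; pixel columns grow to the right and rows downward; lengths in m; the calibration is good to about 2 mm. A picture is of the moment at which its call begins. There is no depth.
- finish_job(): hands the job in; it is judged then, once.
The state is a dict: "clock": time; "joint_pos": joint angles; "dq": joint speeds; "joint_efforts": joint torques, N m; "position": TCP position; "orientation": TCP orientation; "wrist_force": force on the tool from outside, world axes, zero at the start; "moment": the same for the moment, N m; "gripper_width": finger opening in m; "grip_force": force on a finger pad.
Only numpy, scipy, OpenCV 4.12 (cv2) and the standard library are available. Lean on these libraries where they do the work, as an engineer would, in place of code of your own. Each camera call takes 0.05 s, during which the arm holds its last target. There are 200 camera calls.

## Working session

There is one attempt and no reset: what is moved stays moved. The work goes in short steps, Python scripts to look and compute and a tool call to move; the robot and the scene stay as the last step left them, time stands still between calls to the robot, and variables do not carry over. Pictures are saved under pics/ and viewed, at most 16 in all, crops included, and the job is handed in when it is done.

Besides the shell and the picture viewer there is one more tool, called by a JSON object that holds its "op" and its "data". carry_out: Moves the arm, as the interface text tells. Shifts and turns lie within -1 to 1; 1 stands for 0.4 m of shift or 180 degrees of turn. Its arguments: {"type":"object","properties":{"increments":{"type":"array"},"newtons":{"type":"number"}},"required":["increments"]}

```bash
mkdir -p pics; ls; python3 - <<'E'
from bench import *
import cv2
for n in("top","scene"):
    c=read_camera(n); cv2.imwrite(f"pics/{n}0.png",c["frame"]); print(n,c["fx"],c["fy"],c["cx"],c["cy"],c["T"].round(4).tolist() if hasattr(c["T"],"round") else c["T"])
print(state())
E
```

```text
pics
top 443.05725045523803 443.05725045523803 322.53244006243284 233.19685559221713 [[-0.015, -0.9887, 0.1489, 0.3684], [-0.9998, 0.0132, -0.0133, 0.0011], [0.0112, -0.1491, -0.9888, 1.0147], [0.0, 0.0, 0.0, 1.0]]
scene 564.0594598047562 564.0594598047562 324.74322508669997 232.25416195139664 [[-0.5944, -0.4896, 0.638, -0.3008], [-0.8041, 0.3564, -0.4758, 0.6086], [0.0056, -0.7958, -0.6055, 0.8133], [0.0, 0.0, 0.0, 1.0]]
{'clock': 0.1, 'joint_pos': array([-1.41751833e+00,  2.07397218e-01,  1.54282454e+00,  4.61200652e-05,
        1.39350363e+00, -1.50508557e-01]), 'dq': array([ 0.00010471, -0.00148397, -0.00413209,  0.00128375,  0.00012596,
       -0.0006211 ]), 'joint_efforts': array([-1.04657188e-04, -3.84089899e+01, -2.92547250e+01, -1.20972240e-04,
        4.79749404e-03,  2.45832103e-05]), 'position': array([ 0.17189486, -0.54798282,  0.23020005]), 'orientation': array([[ 9.54213138e-01,  2.99127411e-01, -2.80758440e-04],
       [ 2.99127320e-01, -9.54210865e-01,  2.11466510e-03],
       [ 3.64651543e-04, -2.10182375e-03, -9.99997725e-01]]), 'wrist_force': array([-0.65319131, -0.02688645,  0.53376036]), 'moment': array([ 0.0604898 , -0.02076338,  0.01294745]), 'grip_force': 0.0, 'gripper_width': 0.0853003256106437}
```

View pics/top0.png

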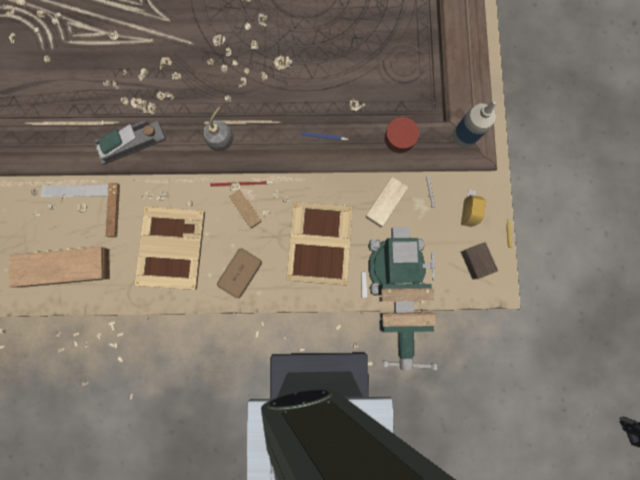

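View pics/scene0.png

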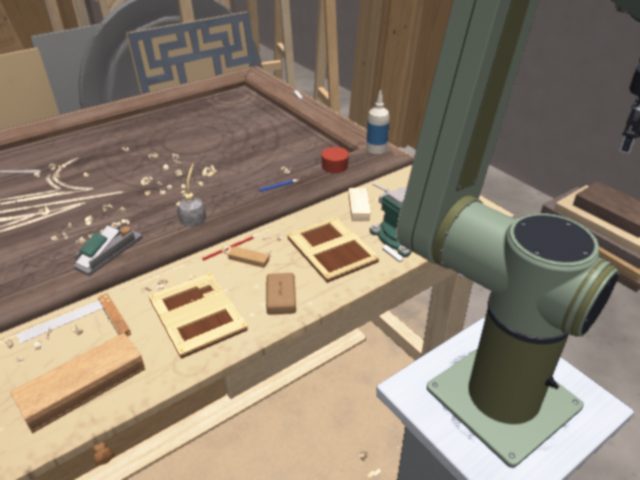

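The top view shows the hanging tray at about (170,248), with its slot to the right (-y). The sanding tray is at (320,243), wedge (244,208), cork (240,273), pine (386,201), tape (474,209) and walnut (480,260). A vise at (402,260) stands between the trays and the right-hand pair.

```bash
python3 - <<'E'
import cv2,numpy as np
t=cv2.imread("pics/top0.png")
def crop(x,y,w,h,s): return cv2.resize(t[y:y+h,x:x+w],None,fx=s,fy=s,interpolation=cv2.INTER_CUBIC)
a=crop(440,175,66,110,5)   # tape, walnut
b=crop(215,180,66,110,5)  # wedge cork
cv2.imwrite("pics/c1.png",np.hstack([a,b]))
c=crop(130,195,230,100,3.4);cv2.imwrite("pics/c2.png",c)
E
```

```text
(no output)
```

View pics/c1.png

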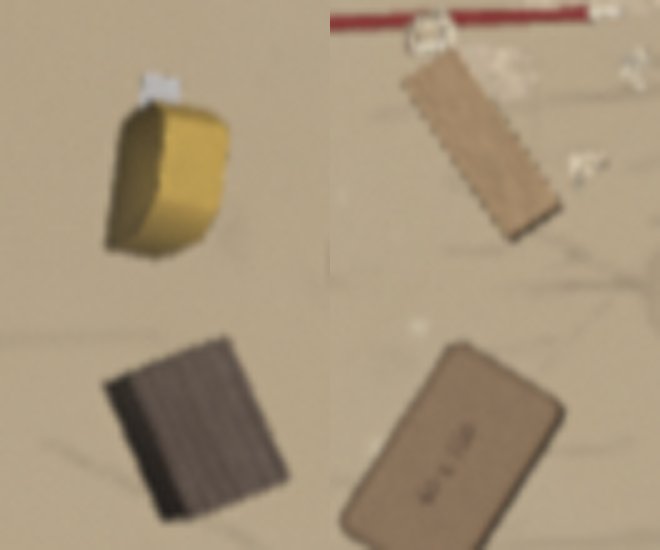

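View pics/c2.png

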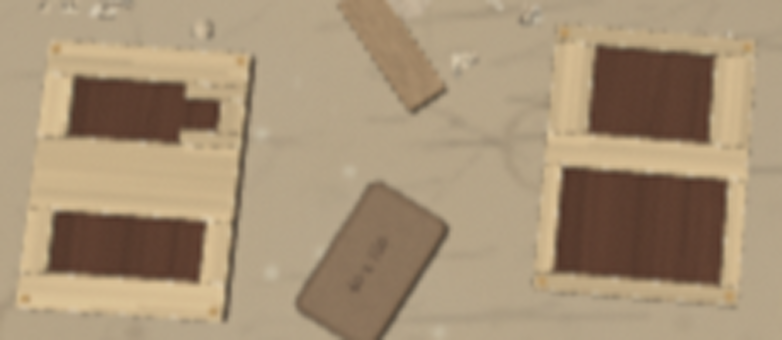

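The crops show clean corners. The tape's tongue points up the image (+x), and the block tops are easy to separate from their sides. Next I'll turn these into positions.

```bash
cat > h.py <<'E'
import cv2,numpy as np
def ray(c,uv,z):
    uv=np.atleast_2d(np.array(uv,float)); T=np.array(c["T"])
    d=np.c_[(uv[:,0]-c["cx"])/c["fx"],(uv[:,1]-c["cy"])/c["fy"],np.ones(len(uv))]@T[:3,:3].T
    s=(z-T[2,3])/d[:,2]
    return (T[:3,3]+d*s[:,None])[:,:2]
def rect(P):
    """centre, (short, long) mm, yaw of the long (local y) axis measured from world y, deg"""
    (cx,cy),_,_=r=cv2.minAreaRect((P*1000).astype(np.float32)); b=cv2.boxPoints(r)
    e=sorted([b[1]-b[0],b[2]-b[1]],key=np.linalg.norm); L=e[1]
    return (round(float(cx),1),round(float(cy),1)),[round(float(np.linalg.norm(v)),1) for v in e],round(float((np.degrees(np.arctan2(-L[0],L[1]))+90)%180-90),1)
E
python3 - <<'E'
from bench import *
from h import *
c=read_camera("top"); 
c1=lambda p:np.array(p,float)/5-0.4   # cubic resize pixel-centre shift
A=lambda p:c1(p)+[440,175]
B=lambda p:c1([(x-330,y) for x,y in p])+[215,180]
C=lambda p:np.array(p,float)/3.4-0.35+[130,195]
print("walnut",rect(ray(c,A([(135,373),(228,338),(289,478),(190,517)]),.04)))
print("wedge",rect(ray(c,B([(401,80),(455,48),(563,204),(511,238)]),.018)))
print("hang",rect(ray(c,C([(52,42),(250,52),(222,318),(18,305)]),.016)))
print("sand",rect(ray(c,C([(557,27),(754,40),(737,306),(533,288)]),.016)))
print("tape base left edge",ray(c,A([(105,248),(122,125)]),0),"tongue",ray(c,A([(145,72),(180,75),(140,101),(181,103)]),.004),"top R",ray(c,A([(228,130)]),.055),"ridge L/R",ray(c,A([(160,180),(226,180)]),.062))
f=c["frame"]; hsv=cv2.cvtColor(cv2.resize(f,None,fx=4,fy=4,interpolation=cv2.INTER_CUBIC),cv2.COLOR_BGR2HSV)
def seg(n,x,y,z,r=30):
    s=hsv[(y-r)*4:(y+r)*4,(x-r)*4:(x+r)*4].astype(int); med=np.median(s[r*4-12:r*4+12,r*4-12:r*4+12].reshape(-1,3),0)
    m=((abs(s-med)<[6,30,22]).all(2)*255).astype(np.uint8); m=cv2.morphologyEx(m,cv2.MORPH_OPEN,np.ones((5,5)))
    m=cv2.morphologyEx(m,cv2.MORPH_CLOSE,np.ones((15,15)))
    k=max(cv2.findContours(m,0,2)[0],key=cv2.contourArea)[:,0]
    print(n,med,rect(ray(c,k/4-.375+[x-r,y-r],z)))
seg("cork",240,273,.032);seg("wedge",244,208,.018);seg("pine",386,201,.028);seg("walnut",480,260,.04)
for n,x,y in(("hp wedge",168,267),("sp cork",318,261),("sp walnut",321,222),("hp tape",168,227)): seg(n,x,y,.016)
E
```

```text
walnut ((450.6, -362.8), [48.0, 67.1], -70.1)
wedge ((579.3, 164.6), [28.7, 90.7], -55.8)
hang ((492.6, 334.0), [134.0, 178.3], 85.5)
sand ((496.7, -4.7), [135.0, 179.5], 85.0)
tape base left edge [[ 0.53808883 -0.33476059]
 [ 0.59662699 -0.34640285]] tongue [[ 0.62107119 -0.35749006]
 [ 0.61942238 -0.3739182 ]
 [ 0.60713582 -0.35423511]
 [ 0.60593627 -0.37348903]] top R [[ 0.58138978 -0.37475944]] ridge L/R [[ 0.55773007 -0.34039575]
 [ 0.55735804 -0.36955836]]
cork [ 15.  86. 134.] ((431.7, 175.6), [60.2, 101.7], 58.2)
wedge [ 16.  90. 163.] ((581.1, 168.5), [138.0, 141.6], -89.9)
pine [ 20.  49. 218.] ((590.0, -161.1), [44.2, 108.6], 55.1)
walnut [12. 57. 91.] ((450.7, -362.3), [48.6, 68.4], -70.3)
hp wedge [ 10. 120.  88.] ((446.9, 338.6), [38.8, 98.4], -4.6)
sp cork [ 10. 120.  88.] ((455.7, -1.4), [69.1, 109.5], -5.5)
sp walnut [ 10. 120.  92.] ((544.3, -9.7), [59.3, 80.0], -5.2)
hp tape [ 10.  121.5  92. ] ((537.4, 329.3), [39.6, 97.6], -4.6)
```

{"op": "carry_out", "data": {"increments": [[[0,0,0.0085,0.02,0.04,0.06,-0.3],[0,0,0.0085,0.0464,0.081,0.05,-0.3],[0,0,0.0085,0.0464,0.081,0.05,-0.3],[0,0,0.0085,0.0464,0.081,0.05,-0.3],[0,0,0.0085,0.0464,0.081,0.04,-0.3],[0,0,0.0085,0.0464,0.081,0,-0.3],[0,0,0.0085,0.0464,0.081,0,-0.3],[0,0,0.0085,0.0464,0.081,0,-0.3],[0,0,0.0085,0.0464,0.081,0,-0.3],[0,0,0.0085,0.0464,0.081,0,-0.3],[0,0,0.0085,0.0464,0.081,0,-0.3],[0,0,0,0.0464,0.081,0,-0.3]]]}}

```text
clock: 1.15
position: [0.3836, -0.176, 0.3302]
orientation: [[0.826, 0.563, 0.0], [0.563, -0.826, -0.0], [0.0, 0.0, -1.0]]
wrist_force: [0.4, -0.3, 1.0]
gripper_width: 0.0554
grip_force: 0.0
```

{"op": "carry_out", "data": {"increments": [[[0,0,0,0.0409,0.071,-0.044,-0.3],[0,0,0,0.0409,0.071,-0.044,-0.3],[0,0,0,0.0409,0.071,-0.044,-0.3],[0,0,0,0.0409,0.071,-0.044,-0.3],[0,0,0,0.0409,0.071,-0.044,-0.3],[0,0,0,0.0409,0.071,-0.044,-0.3],[0,0,0,0.0409,0.071,-0.044,-0.3],[0,0,0,0.0409,0.071,-0.044,-0.3],[0,0,0,0.0409,0.071,-0.044,-0.3],[0,0,0,0.0409,0.071,-0.044,-0.3],[0,0,0,0.0409,0.071,-0.044,-0.3],[0,0,0,0.0409,0.071,-0.044,-0.3]]]}}

```text
clock: 2.15
position: [0.5798, 0.1645, 0.1177]
orientation: [[0.827, 0.563, -0.001], [0.563, -0.827, -0.0], [-0.001, -0.0, -1.0]]
wrist_force: [0.3, -0.7, 0.8]
gripper_width: 0.0554
grip_force: 0.0
```

```bash
python3 - <<'E'
from bench import *
import cv2,numpy as np
s=read_camera("scene")["frame"]; s2=s
cv2.imwrite("pics/s1.png",cv2.resize(s[130:330,140:540],None,fx=2,fy=2,interpolation=cv2.INTER_CUBIC))
print(state()["position"])
E
```

```text
[0.57976011 0.1690672  0.11290579]
```

View pics/s1.png

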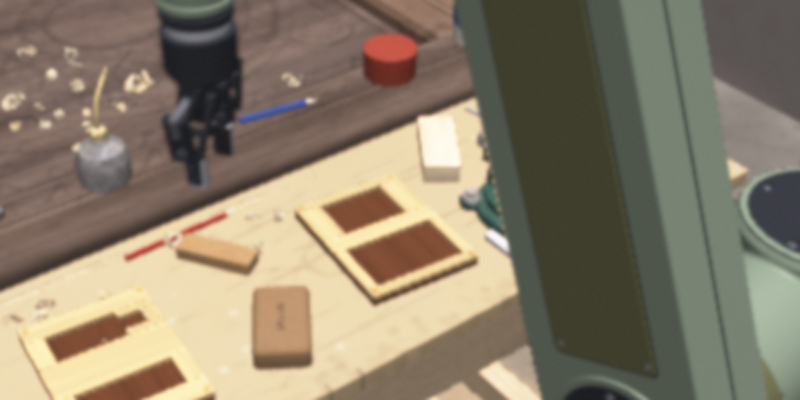

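The scene view shows the fingers above the wedge, which is at (217,252), with a clear way down. Pine (438,148) and both trays are unobstructed.

{"op": "carry_out", "data": {"increments": [[[0,0,0,0,0,0,-0.3],[0,0,0,0,0,0,-0.3]]]}}

```text
clock: 2.37
position: [0.5788, 0.1631, 0.1179]
orientation: [[0.826, 0.564, -0.003], [0.564, -0.826, -0.001], [-0.003, -0.001, -1.0]]
wrist_force: [0.4, -0.1, 0.2]
gripper_width: 0.0555
grip_force: 0.0
```

{"op": "carry_out", "data": {"increments": [[[0,0,0,0.001,0.003,-0.07,-0.3],[0,0,0,0,0,-0.07,-0.3],[0,0,0,0,0,-0.06,-0.3],[0,0,0,0,0,-0.05,-0.3],[0,0,0,0,0,-0.03,-0.3],[0,0,0,0,0,0,-0.3],[0,0,0,0,0,0,1],[0,0,0,0,0,0,1],[0,0,0,0,0,0,1],[0,0,0,0,0,0,1],[0,0,0,0,0,0,1],[0,0,0,0,0,0,1]]], "newtons": 40}}

```text
clock: 3.37
position: [0.582, 0.1642, 0.0095]
orientation: [[0.827, 0.563, 0.004], [0.563, -0.827, 0.0], [0.004, 0.002, -1.0]]
wrist_force: [-0.8, -1.8, 6.8]
gripper_width: 0.0284
grip_force: 40.9
```

{"op": "carry_out", "data": {"increments": [[[0,0,0,0,0,0.04,1],[0,0,0,0,0,0.07,1],[0,0,0,0,0,0.08,1],[0,0,0.0315,-0.037,0.0482,0.02,1],[0,0,0.0315,-0.037,0.0482,0.02,1],[0,0,0.0315,-0.037,0.0482,0,1],[0,0,0.0315,-0.037,0.0482,0,1],[0,0,0.0315,-0.037,0.0482,0,1],[0,0,0.0315,-0.037,0.0482,0,1],[0,0,0.0315,-0.037,0.0482,0,1],[0,0,0.0315,-0.037,0.0482,0,1],[0,0,0.0315,-0.037,0.0482,0,1]]]}}

```text
clock: 4.37
position: [0.4459, 0.3387, 0.0995]
orientation: [[0.077, 0.997, 0.0], [0.997, -0.077, 0.0], [0.0, 0.0, -1.0]]
wrist_force: [0.9, -0.4, 0.3]
gripper_width: 0.0287
grip_force: 40.1
```

{"op": "carry_out", "data": {"increments": [[[0,0,0,0,0,-0.02,1],[0,0,0,0,0,0,1],[0,0,0,0,0,0,1]]]}}

```text
clock: 4.62
position: [0.4464, 0.3372, 0.0907]
orientation: [[0.083, 0.997, -0.001], [0.997, -0.083, -0.001], [-0.001, -0.001, -1.0]]
wrist_force: [0.6, 0.5, -0.1]
gripper_width: 0.0289
grip_force: 40.1
```

```bash
python3 - <<'E'
from bench import *
import cv2,numpy as np
s=read_camera("scene")["frame"]; t=read_camera("top")["frame"]
r=lambda a:cv2.resize(a,(400,450),interpolation=cv2.INTER_CUBIC)
cv2.imwrite("pics/s2.png",np.hstack([r(s[210:370,130:272]),r(t[180:300,120:227])]))
k=state();print(k["position"],k["orientation"][:,1],k["gripper_width"])
E
```

```text
[0.44742474 0.33698291 0.09119621] [ 9.96456060e-01 -8.41142876e-02  3.28765400e-04] 0.028709494115462163
```

View pics/s2.png

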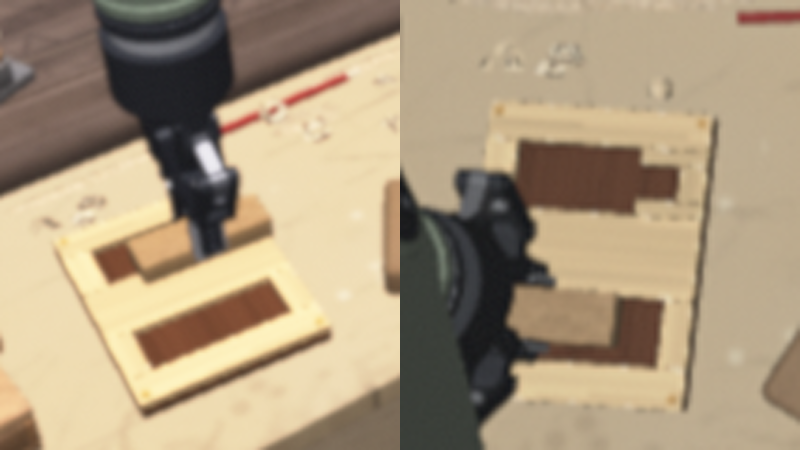

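The picture shows the wedge held level and parallel to its pocket. I'll check how it sits lengthwise before lowering it.

```bash
python3 - <<'E'
from bench import *
from h import *
s=read_camera("scene");t=read_camera("top")
S=lambda p:np.array(p,float)/[400/142,450/160]-.35+[130,210]
Tt=lambda p:(np.array(p,float)-[400,0])/[400/107,450/120]-.37+[120,180]
print(ray(s,S([(128,240),(146,265),(272,215),(255,193)]),.0995))
print(ray(t,Tt([(616,298),(611,342)]),.0995))
print(ray(t,Tt([(663,302),(657,365)]),.016))
E
```

```text
[[0.45989677 0.37989479]
 [0.43192159 0.38040187]
 [0.42616531 0.29342258]
 [0.45202702 0.29216406]]
[[0.45614431 0.28906736]
 [0.43199501 0.29099321]]
[[0.46134989 0.28705315]
 [0.42368975 0.28952529]]
```

{"op": "carry_out", "data": {"increments": [[[0,0,0,0,0.0075,-0.03,1],[0,0,0,0,0,-0.04,1],[0,0,0,0,0,-0.04,1],[0,0,0,0,0,-0.04,1],[0,0,0,0,0,-0.025,1],[0,0,0,0,0,0,1],[0,0,0,0,0,0,1]]]}}

```text
clock: 5.4
position: [0.4467, 0.3404, 0.0205]
orientation: [[0.083, 0.997, -0.001], [0.997, -0.083, -0.0], [-0.001, -0.001, -1.0]]
wrist_force: [0.4, 1.3, 0.7]
gripper_width: 0.0285
grip_force: 41.6
```

{"op": "carry_out", "data": {"increments": [[[0,0,0,0,0,0,-0.1],[0,0,0,0,0,0,-0.1],[0,0,0,0,0,0,-0.1],[0,0,0,0,0,0,-0.1],[0,0,0,0,0,0.06,-0.1],[0,0,0,0,0,0.09,-0.1],[0,0,0,0,0,0.09,-0.3],[0,0,0,0,0,0.09,-0.3],[0,0,0.024,0.0155,-0.085,0.04,-0.3],[0,0,0.024,0.0155,-0.09,0.04,-0.3],[0,0,0.024,0.0155,-0.09,0.04,-0.3],[0,0,0.024,0.0155,-0.09,0.04,-0.3]]]}}

```text
clock: 6.4
position: [0.4714, 0.1975, 0.2185]
orientation: [[-0.222, 0.975, 0.001], [0.975, 0.222, 0.0], [-0.0, 0.001, -1.0]]
wrist_force: [0.1, 0.8, -0.9]
gripper_width: 0.0557
grip_force: 0.0
```

{"op": "carry_out", "data": {"increments": [[[0,0,0.03,0.0155,-0.095,0,-0.3],[0,0,0.03,0.0155,-0.095,0,-0.3],[0,0,0.03,0.0155,-0.095,0,-0.3],[0,0,0.03,0.0155,-0.095,0,-0.3],[0,0,0.03,0.0155,-0.095,0,-0.3],[0,0,0.03,0.0155,-0.095,0,-0.3],[0,0,0.03,0.0155,-0.095,0,-0.3],[0,0,0.03,0.0155,-0.095,0,-0.3],[0,0,0.03,0.0155,-0.095,0,-0.3],[0,0,0.03,0.0155,-0.095,0,-0.3]]]}}

```text
clock: 7.23
position: [0.5335, -0.1833, 0.2175]
orientation: [[-0.919, 0.394, 0.001], [0.394, 0.919, -0.0], [-0.001, 0.0, -1.0]]
wrist_force: [1.7, 0.2, -0.3]
gripper_width: 0.0559
grip_force: 0.0
```

```bash
python3 - <<'E'
from bench import *
import cv2,numpy as np
s=read_camera("scene")["frame"]; t=read_camera("top")["frame"]
r=lambda a:cv2.resize(a,(400,450),interpolation=cv2.INTER_CUBIC)
cv2.imwrite("pics/s3.png",np.hstack([r(s[260:370,130:272]),r(t[170:280,420:518])]))
k=state();print(k["position"],k["orientation"][:,1],k["gripper_width"],k["joint_pos"])
E
```

```text
[ 0.53407051 -0.18700828  0.21759855] [ 0.40237292  0.91547304 -0.0022675 ] 0.0553693768584795 [-0.48858024  0.19703165  1.58189086 -0.00210432  1.35977344 -1.64483337]
```

View pics/s3.png

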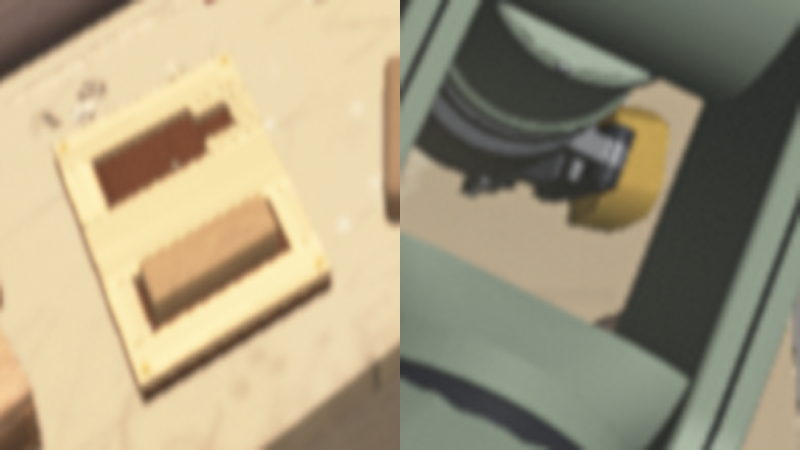

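The left half shows the wedge lying in its pocket. In the right half the arm partly hides the tape, so I'll go by the earlier estimate.

{"op": "carry_out", "data": {"increments": [[[0,0,0.0118,0.0138,-0.07,-0.045,-0.6],[0,0,0.0118,0.0138,-0.07,-0.045,-0.6],[0,0,0.0118,0.0138,-0.07,-0.045,-0.6],[0,0,0.0118,0.0138,-0.07,-0.045,-0.6],[0,0,0.0118,0.0138,-0.07,-0.045,-0.6],[0,0,0.0118,0.0138,-0.07,-0.045,-0.6],[0,0,0,0,0,0,-0.6],[0,0,0,0,0,0,-0.6]]]}}

```text
clock: 8.0
position: [0.5656, -0.349, 0.1068]
orientation: [[-0.982, 0.188, -0.003], [0.188, 0.982, 0.003], [0.004, 0.002, -1.0]]
wrist_force: [-0.6, 0.4, -0.3]
gripper_width: 0.0683
grip_force: 0.0
```

```bash
python3 - <<'E'
from bench import *
import cv2,numpy as np
t=read_camera("top")["frame"];s=read_camera("scene")["frame"]
r=lambda a:cv2.resize(a,(400,450),interpolation=cv2.INTER_CUBIC)
cv2.imwrite("pics/s4.png",np.hstack([r(t[170:280,420:518]),r(s[100:260,330:472])]))
k=state();print(k["position"],k["orientation"][:,1],k["gripper_width"])
E
```

```text
[ 0.56692889 -0.34828918  0.10956566] [1.85934277e-01 9.82562031e-01 5.48144020e-04] 0.06837743817670945
```

View pics/s4.png

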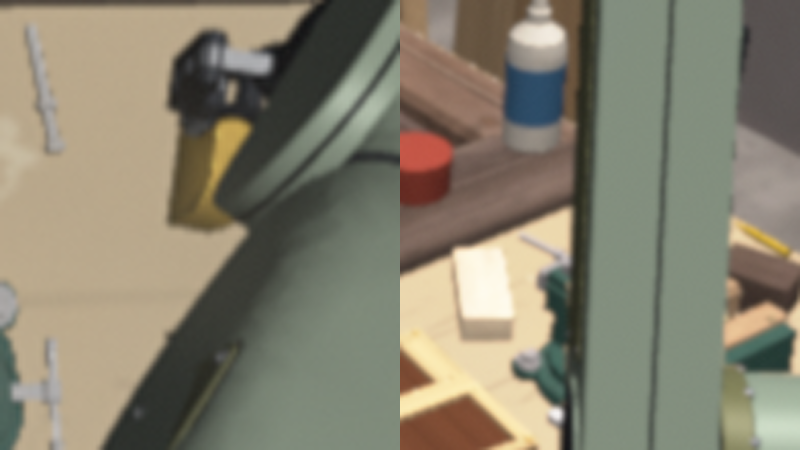

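The picture shows the fingers above the middle of the tape, about 7 mm short in -y. I'll correct that and go down.

{"op": "carry_out", "data": {"increments": [[[0,0,0,0,-0.0175,0,-0.6],[0,0,0,0,0,-0.05,-0.6],[0,0,0,0,0,-0.06,-0.6],[0,0,0,0,0,-0.06,-0.6],[0,0,0,0,0,-0.04,-0.6],[0,0,0,0,0,-0.02,-0.6],[0,0,0,0,0,0,0.4],[0,0,0,0,0,0,1],[0,0,0,0,0,0,1],[0,0,0,0,0,0,1],[0,0,0,0,0,0,1],[0,0,0,0,0,0,1]]], "newtons": 50}}

```text
clock: 9.1
position: [0.5683, -0.3573, 0.0195]
orientation: [[-0.983, 0.186, 0.003], [0.186, 0.983, -0.002], [-0.004, -0.002, -1.0]]
wrist_force: [0.1, 1.0, 6.7]
gripper_width: 0.0296
grip_force: 50.9
```

{"op": "carry_out", "data": {"increments": [[[0,0,0,0,0,0.03,1],[0,0,0,0,0,0.09,1],[0,0,0,0,0,0.1,1],[0,0,0,0,0,0.1,1],[0,0,0,0,0.03,0.09,1],[0,0,-0.026,-0.004,0.095,0,1],[0,0,-0.026,-0.004,0.095,0,1],[0,0,-0.026,-0.004,0.095,0,1],[0,0,-0.026,-0.004,0.095,0,1],[0,0,-0.026,-0.004,0.095,0,1],[0,0,-0.026,-0.004,0.095,0,1],[0,0,-0.026,-0.004,0.095,0,1]]]}}

```text
clock: 10.1
position: [0.5544, -0.0766, 0.1812]
orientation: [[-0.723, 0.691, -0.001], [0.691, 0.723, -0.0], [0.001, -0.001, -1.0]]
wrist_force: [1.2, 0.1, -1.7]
gripper_width: 0.0293
grip_force: 49.9
```

{"op": "carry_out", "data": {"increments": [[[0,0,-0.026,-0.004,0.095,0,1],[0,0,-0.026,-0.004,0.095,0,1],[0,0,-0.026,-0.004,0.095,0,1],[0,0,-0.026,-0.004,0.095,0,1],[0,0,-0.026,-0.004,0.095,0,1],[0,0,-0.026,-0.004,0.095,0,1],[0,0,-0.026,-0.004,0.095,0,1],[0,0,-0.026,-0.004,0.095,0,1],[0,0,-0.026,-0.004,0.095,0,1],[0,0,-0.026,-0.004,0.095,-0.05,1],[0,0,-0.026,-0.004,0.05,-0.05,1],[0,0,0,0,0,-0.05,1]]]}}

```text
clock: 11.1
position: [0.537, 0.3253, 0.1218]
orientation: [[0.084, 0.996, 0.001], [0.996, -0.084, 0.002], [0.003, 0.001, -1.0]]
wrist_force: [0.0, -0.7, -1.7]
gripper_width: 0.0297
grip_force: 50.0
```

{"op": "carry_out", "data": {"increments": [[[0,0,0,0,0,-0.03,1],[0,0,0,0,0,0,1],[0,0,0,0,0,0,1]]]}}

```text
clock: 11.35
position: [0.5373, 0.3194, 0.1089]
orientation: [[0.087, 0.996, -0.002], [0.996, -0.087, -0.001], [-0.002, -0.002, -1.0]]
wrist_force: [0.3, 0.1, -1.4]
gripper_width: 0.0296
grip_force: 49.9
```

```bash
python3 - <<'E'
from bench import *
import cv2,numpy as np
s=read_camera("scene")["frame"]; t=read_camera("top")["frame"]
r=lambda a:cv2.resize(a,(400,450),interpolation=cv2.INTER_CUBIC)
cv2.imwrite("pics/s5.png",np.hstack([r(s[210:370,130:272]),r(t[180:300,120:227])]))
for i in range(2):
  k=state();print(k["position"],k["orientation"][:,1],k["gripper_width"])
E
```

```text
[0.5391894  0.31993823 0.11121387] [ 0.99615436 -0.08759039  0.0021    ] 0.029262936345547802
[0.5391894  0.31993823 0.11121387] [ 0.99615436 -0.08759039  0.0021    ] 0.029262936345547802
```

View pics/s5.png

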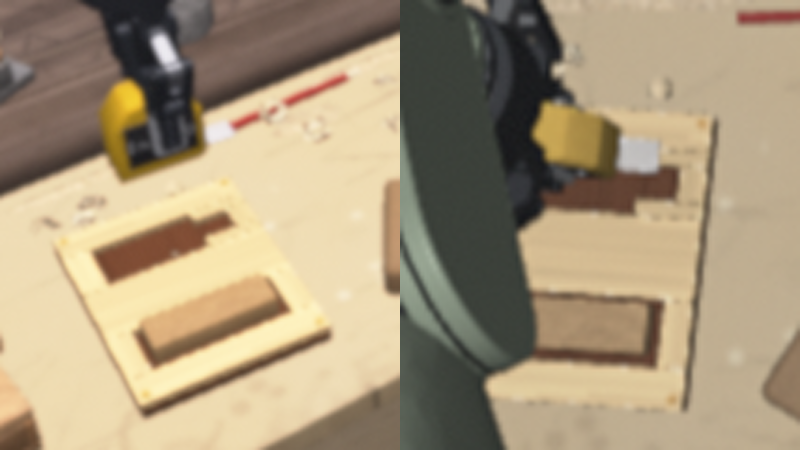

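The tape is held upright with its tongue toward -y. The right half shows the tongue end at about (660,155) and the slot end at about (680,185).

```bash
python3 - <<'E'
from bench import *
from h import *
t=read_camera("top")
Tt=lambda p:(np.array(p,float)-[400,0])/[400/107,450/120]-.37+[120,180]
print("tongue end",ray(t,Tt([(660,140),(657,172)]),.096),"near",ray(t,Tt([(620,137),(617,170)]),.096))
print("slot end",ray(t,Tt([(681,169),(677,200)]),.016))
print("case edge right top",ray(t,Tt([(621,120),(612,176)]),.11))
E
```

```text
tongue end [[0.54495355 0.26850815]
 [0.52678245 0.26964413]] near [[0.54695374 0.29096948]
 [0.52820981 0.29202083]]
slot end [[0.54223579 0.27850018]
 [0.52320538 0.28039387]]
case edge right top [[0.55378843 0.28631832]
 [0.52246198 0.29022385]]
```

{"op": "carry_out", "data": {"increments": [[[0,0,0,-0.004,0.05,0,1],[0,0,0,0,0,-0.04,1],[0,0,0,0,0,-0.04,1],[0,0,0,0,0,-0.03,1],[0,0,0,0,0,0,1],[0,0,0,0,0,0,1]]]}}

```text
clock: 12.0
position: [0.5362, 0.3398, 0.0655]
orientation: [[0.087, 0.996, -0.001], [0.996, -0.087, -0.001], [-0.001, -0.001, -1.0]]
wrist_force: [-0.4, 0.1, -2.2]
gripper_width: 0.0292
grip_force: 50.0
```

```bash
python3 - <<'E'
from bench import *
import cv2,numpy as np
s=read_camera("scene")["frame"]; t=read_camera("top")["frame"]
r=lambda a:cv2.resize(a,(400,450),interpolation=cv2.INTER_CUBIC)
cv2.imwrite("pics/s6.png",np.hstack([r(s[230:330,140:229]),r(t[195:255,150:204])]))
k=state();print(k["position"],k["orientation"][:,1],k["gripper_width"],k["wrist_force"])
E
```

```text
[0.53740095 0.34057347 0.06700639] [ 0.99621812 -0.08686656  0.00191469] 0.029663654401899883 [-0.18031114  0.28257987 -0.62477971]
```

View pics/s6.png

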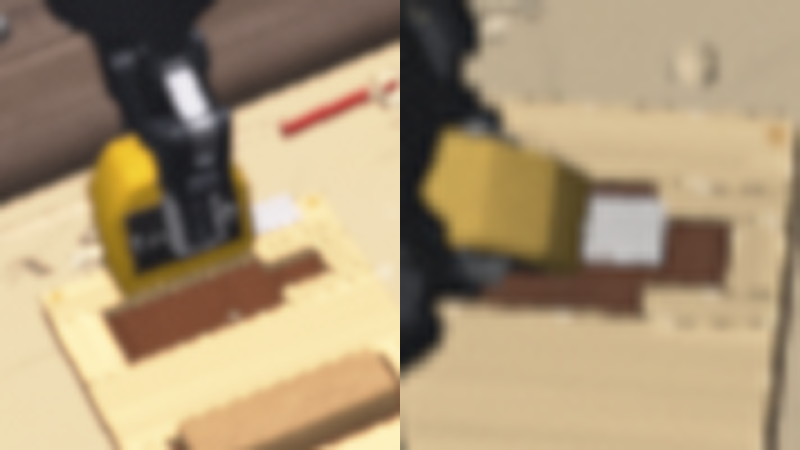

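```bash
python3 - <<'E'
from bench import *
from h import *
t=read_camera("top")
Tt=lambda p:(np.array(p,float)-[400,0])/[400/54,7.5]-.43+[150,195]
print("tongue end",ray(t,Tt([(665,200),(662,266)]),.052),"slot end",ray(t,Tt([(729,222),(724,287)]),.016))
E
```

```text
tongue end [[0.5439599  0.28943357]
 [0.5243719  0.28971158]] slot end [[0.54347811 0.28037993]
 [0.52350927 0.28134775]]
```

Both offsets are within 1 mm, so I'll lower it.

{"op": "carry_out", "data": {"increments": [[[0,0,0,0,0,-0.03,1],[0,0,0,0,0,-0.03,1],[0,0,0,0,0,-0.025,1],[0,0,0,0,0,-0.01,1],[0,0,0,0,0,0,1],[0,0,0,0,0,0,1]]]}}

```text
clock: 12.65
position: [0.5355, 0.3403, 0.0283]
orientation: [[0.086, 0.996, -0.002], [0.996, -0.086, -0.001], [-0.001, -0.002, -1.0]]
wrist_force: [-5.3, -0.5, 8.3]
gripper_width: 0.0292
grip_force: 51.1
```

{"op": "carry_out", "data": {"increments": [[[0,0,0,0,0,0,0.1],[0,0,0,0,0,0,-0.2],[0,0,0,0,0,0,-0.3],[0,0,0,0,0,0,-0.3],[0,0,0,0,0,0,-0.3],[0,0,0,0,0,0.04,-0.3],[0,0,0,0,0,0.08,-0.3],[0,0,0,0,0,0.09,-0.3],[0,0,0,0,0,0.09,-0.3]]]}}

```text
clock: 13.4
position: [0.5355, 0.3401, 0.1478]
orientation: [[0.086, 0.996, -0.002], [0.996, -0.086, -0.001], [-0.001, -0.002, -1.0]]
wrist_force: [1.2, 0.4, -0.5]
gripper_width: 0.0554
grip_force: 0.0
```

{"op": "carry_out", "data": {"increments": [[[0,0,0.035,-0.026,-0.0412,0,-0.9],[0,0,0.035,-0.026,-0.0412,0,-0.9],[0,0,0.035,-0.026,-0.0412,0,-0.9],[0,0,0.035,-0.026,-0.0412,0,-0.9],[0,0,0.035,-0.026,-0.0412,0,-0.9],[0,0,0.035,-0.026,-0.0412,0,-0.9],[0,0,0.035,-0.026,-0.0412,0,-0.9],[0,0,0.035,-0.026,-0.0412,-0.02,-0.9],[0,0,0.035,-0.026,-0.0412,-0.02,-0.9],[0,0,0.035,-0.026,-0.0412,-0.02,-0.9],[0,0,0,0,0,0,-0.9],[0,0,0,0,0,0,-0.9]]]}}

```text
clock: 14.4
position: [0.4318, 0.1753, 0.1233]
orientation: [[-0.847, 0.532, -0.001], [0.532, 0.847, 0.0], [0.001, -0.0, -1.0]]
wrist_force: [0.6, -0.2, 1.1]
gripper_width: 0.0812
grip_force: 0.0
```

```bash
python3 - <<'E'
from bench import *
import cv2,numpy as np
s=read_camera("scene")["frame"]; t=read_camera("top")["frame"]
r=lambda a:cv2.resize(a,(400,450),interpolation=cv2.INTER_CUBIC)
cv2.imwrite("pics/s7.png",np.hstack([r(s[210:370,130:272]),r(t[180:300,130:237])]))
k=state();print(k["position"],k["orientation"][:,1],k["gripper_width"],k["wrist_force"])
E
```

```text
[0.43355399 0.17629785 0.1244831 ] [0.53073696 0.84753466 0.00181104] 0.08102906625976067 [ 0.54954325 -0.35490074 -0.37337281]
```

View pics/s7.png

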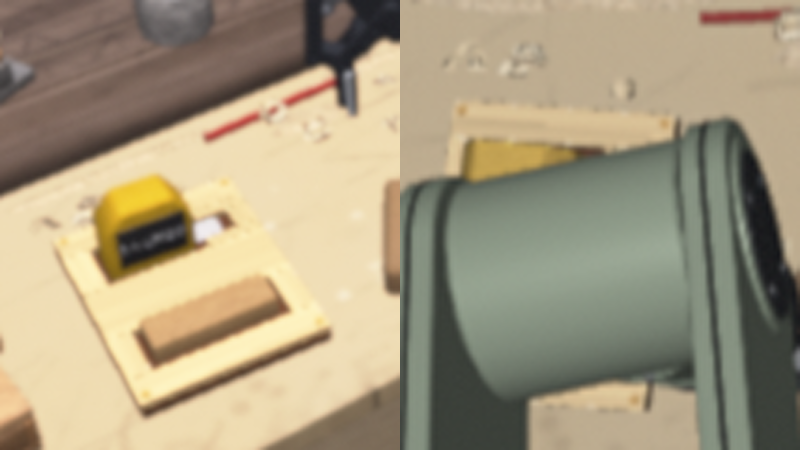

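The scene view shows the tape upright in its pocket with the tongue (208,230) in the slot, and the wedge beside it, so the door-hanging kit is done. Next is the cork.

{"op": "carry_out", "data": {"increments": [[[0,0,0,-0.001,0,-0.07,-0.9],[0,0,0,0,0,-0.08,-0.9],[0,0,0,0,0,-0.07,-0.9],[0,0,0,0,0,-0.05,-0.9],[0,0,0,0,0,-0.027,-0.9],[0,0,0,0,0,0,-0.9],[0,0,0,0,0,0,1],[0,0,0,0,0,0,1],[0,0,0,0,0,0,1],[0,0,0,0,0,0,1],[0,0,0,0,0,0,1],[0,0,0,0,0,0,1]]], "newtons": 40}}

```text
clock: 15.5
position: [0.4337, 0.1762, 0.0065]
orientation: [[-0.848, 0.529, 0.004], [0.529, 0.848, 0.001], [-0.003, 0.003, -1.0]]
wrist_force: [0.5, 1.3, 6.1]
gripper_width: 0.0594
grip_force: 45.0
```

{"op": "carry_out", "data": {"increments": [[[0,0,0,0,0,0.05,1],[0,0,0,0,0,0.09,1],[0,0,-0.0351,0.0056,-0.044,0.08,1],[0,0,-0.0351,0.0056,-0.044,0,1],[0,0,-0.0351,0.0056,-0.044,0,1],[0,0,-0.0351,0.0056,-0.044,0,1],[0,0,-0.0351,0.0056,-0.044,0,1],[0,0,-0.0351,0.0056,-0.044,0,1],[0,0,-0.0351,0.0056,-0.044,0,1],[0,0,-0.0351,0.0056,-0.044,0,1],[0,0,-0.0351,0.0056,-0.044,0,1],[0,0,-0.0351,0.0056,-0.044,0,1]]]}}

```text
clock: 16.5
position: [0.4541, -0.0012, 0.093]
orientation: [[0.095, 0.995, 0.0], [0.995, -0.095, 0.0], [0.0, 0.0, -1.0]]
wrist_force: [-1.0, -0.4, -0.9]
gripper_width: 0.0593
grip_force: 44.2
```

{"op": "carry_out", "data": {"increments": [[[0,0,0,0,0,-0.05,1],[0,0,0,0,0,0,1],[0,0,0,0,0,0,1]]]}}

```text
clock: 16.75
position: [0.4527, -0.0001, 0.072]
orientation: [[0.09, 0.996, -0.004], [0.996, -0.09, 0.001], [0.001, -0.004, -1.0]]
wrist_force: [-0.9, -0.6, -0.1]
gripper_width: 0.0592
grip_force: 44.1
```

```bash
python3 - <<'E'
from bench import *
import cv2,numpy as np
s=read_camera("scene")["frame"]; t=read_camera("top")["frame"]
r=lambda a:cv2.resize(a,(400,450),interpolation=cv2.INTER_CUBIC)
cv2.imwrite("pics/s8.png",np.hstack([r(s[160:320,260:402]),r(t[180:300,270:377])]))
k=state();print(k["position"],k["orientation"][:,1],k["gripper_width"],k["wrist_force"])
E
```

```text
[4.54134167e-01 7.47246974e-05 7.31781089e-02] [ 9.96058200e-01 -8.87016512e-02 -2.82380833e-04] 0.059535514309785854 [-0.17932807  0.23560129 -0.00193261]
```

View pics/s8.png

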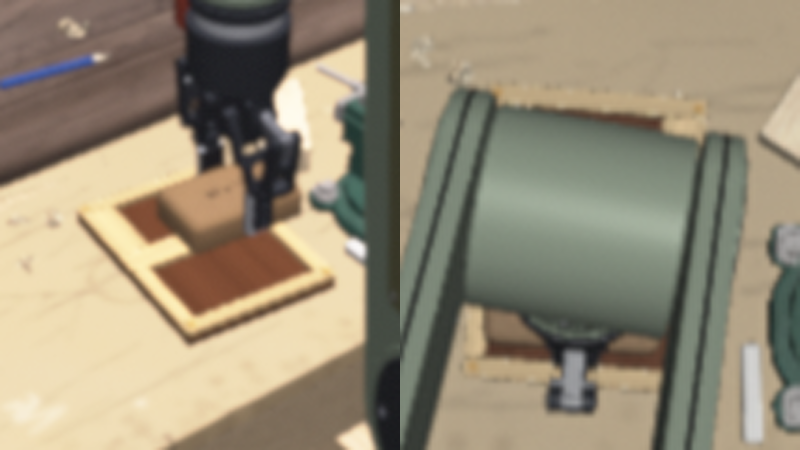

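The cork is held level above its pocket, with its long side along the pocket, so I'll lower it.

{"op": "carry_out", "data": {"increments": [[[0,0,0,0.002,-0.0025,-0.03,1],[0,0,0,0,0,-0.04,1],[0,0,0,0,0,-0.04,1],[0,0,0,0,0,-0.025,1],[0,0,0,0,0,0,1],[0,0,0,0,0,0,1]]]}}

```text
clock: 17.35
position: [0.4549, -0.0009, 0.0189]
orientation: [[0.089, 0.996, -0.001], [0.996, -0.089, 0.0], [0.0, -0.001, -1.0]]
wrist_force: [0.2, -0.1, 0.3]
gripper_width: 0.0594
grip_force: 44.1
```

{"op": "carry_out", "data": {"increments": [[[0,0,0,0,0,0,-0.7],[0,0,0,0,0,0,-0.7],[0,0,0,0,0,0,-0.7],[0,0,0,0,0,0,-0.7],[0,0,0,0,0,0.05,-0.7],[0,0,0,0,0,0.08,-0.7],[0,0,0,0,0,0.09,-0.7],[0,0,0,0,0,0.09,-0.7],[0,0,0,0,0,0.09,-0.7],[0,0,0,0,0,0.09,-0.7],[0,0,0,0,0,0.08,-0.7],[0,0,0,0,0,0.08,-0.7]]]}}

```text
clock: 18.35
position: [0.455, -0.0013, 0.2814]
orientation: [[0.089, 0.996, 0.002], [0.996, -0.089, -0.0], [-0.0, 0.002, -1.0]]
wrist_force: [0.4, -0.2, -0.0]
gripper_width: 0.0731
grip_force: 0.0
```

{"op": "carry_out", "data": {"increments": [[[0,0,-0.0301,0,-0.0753,0,-0.6],[0,0,-0.0301,-0.001,-0.0753,0,-0.6],[0,0,-0.0301,-0.001,-0.0753,0,-0.6],[0,0,-0.0301,-0.001,-0.0753,0,-0.6],[0,0,-0.0301,-0.001,-0.0753,0,-0.6],[0,0,-0.0301,-0.001,-0.0753,0,-0.6],[0,0,-0.0301,-0.001,-0.0753,0,-0.6],[0,0,-0.0301,-0.001,-0.0753,0,-0.6],[0,0,-0.0301,-0.001,-0.0753,0,-0.6],[0,0,-0.0301,-0.001,-0.0753,0,-0.6],[0,0,-0.0301,-0.001,-0.0753,-0.04,-0.6],[0,0,-0.0301,0,-0.0753,-0.06,-0.6]]]}}

```text
clock: 19.35
position: [0.4524, -0.3659, 0.2421]
orientation: [[0.942, 0.335, 0.005], [0.335, -0.942, -0.006], [0.003, 0.007, -1.0]]
wrist_force: [0.2, -0.6, 0.5]
gripper_width: 0.0683
grip_force: 0.0
```

{"op": "carry_out", "data": {"increments": [[[0,0,0,0,0,-0.09,-0.6],[0,0,0,0,0,-0.09,-0.6],[0,0,0,0,0,-0.08,-0.6],[0,0,0,0,0,-0.05,-0.6],[0,0,0,0,0,0,-0.6],[0,0,0,0,0,0,-0.6]]]}}

```text
clock: 19.85
position: [0.4504, -0.362, 0.1139]
orientation: [[0.941, 0.339, -0.002], [0.339, -0.941, 0.002], [-0.001, -0.003, -1.0]]
wrist_force: [0.6, -0.2, 1.5]
gripper_width: 0.0683
grip_force: 0.0
```

```bash
python3 - <<'E'
from bench import *
import cv2,numpy as np
s=read_camera("scene")["frame"]; t=read_camera("top")["frame"]
r=lambda a:cv2.resize(a,(400,450),interpolation=cv2.INTER_CUBIC)
cv2.imwrite("pics/s9.png",np.hstack([r(t[180:300,275:382]),r(t[190:300,430:528])]))
k=state();print(k["position"],k["orientation"][:,1],k["gripper_width"],k["wrist_force"])
E
```

```text
[ 0.4523287  -0.36392806  0.11712256] [ 0.33974592 -0.9405105   0.00356572] 0.06818856295864947 [-0.37503212  0.20261217  0.10982731]
```

View pics/s9.png

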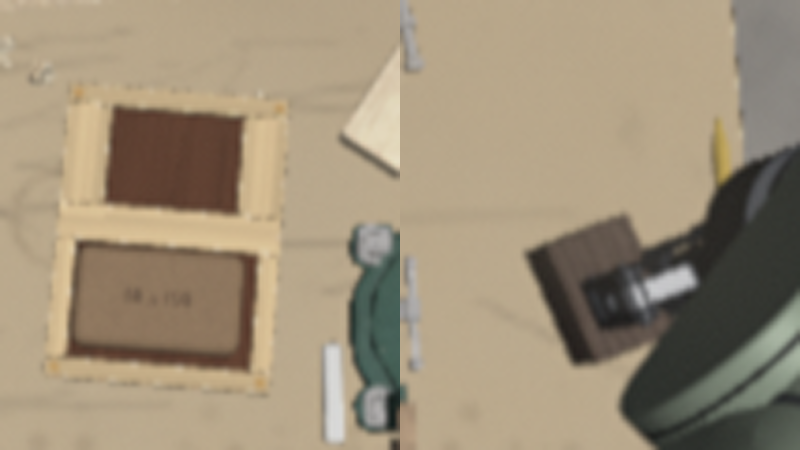

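The left half shows the cork inside its pocket. The right half shows the open fingers centred over the walnut.

{"op": "carry_out", "data": {"increments": [[[0,0,0,0,0,-0.07,-0.6],[0,0,0,0,0,-0.08,-0.6],[0,0,0,0,0,-0.06,-0.6],[0,0,0,0,0,-0.04,-0.6],[0,0,0,0,0,-0.02,-0.6],[0,0,0,0,0,0,-0.6],[0,0,0,0,0,0,1],[0,0,0,0,0,0,1],[0,0,0,0,0,0,1],[0,0,0,0,0,0,1],[0,0,0,0,0,0,1],[0,0,0,0,0,0,1]]], "newtons": 45}}

```text
clock: 20.95
position: [0.4528, -0.3645, 0.0094]
orientation: [[0.941, 0.34, 0.003], [0.34, -0.941, -0.004], [0.002, 0.005, -1.0]]
wrist_force: [0.1, -0.2, 6.6]
gripper_width: 0.0492
grip_force: 49.4
```

```bash
python3 - <<'E'
from bench import *
from h import *
c=read_camera("top"); f=c["frame"]; hsv=cv2.cvtColor(cv2.resize(f,None,fx=4,fy=4,interpolation=cv2.INTER_CUBIC),cv2.COLOR_BGR2HSV).astype(int)
s=hsv[220*4:300*4,280*4:360*4]; m=((abs(s-np.array([15,86,134]))<[6,30,25]).all(2)*255).astype(np.uint8)
m=cv2.morphologyEx(cv2.morphologyEx(m,cv2.MORPH_OPEN,np.ones((9,9))),cv2.MORPH_CLOSE,np.ones((21,21)))
for k in sorted(cv2.findContours(m,0,2)[0],key=cv2.contourArea)[-2:]: print(cv2.contourArea(k),rect(ray(c,k[:,0]/4-.375+[280,220],.041)))
E
```

```text
18619.5 ((458.7, 2.1), [60.6, 100.6], -5.1)
```

{"op": "carry_out", "data": {"increments": [[[0,0,0,0,0,0.05,1],[0,0,0,0,0,0.09,1],[0,0,0,0,0,0.09,1],[0,0,0,0,0,0.09,1],[0,0,0,0,0,0.09,1],[0,0,0,0,0,0.09,1],[0,0,0,0,0,0.08,1]]]}}

```text
clock: 21.58
position: [0.4512, -0.3628, 0.242]
orientation: [[0.941, 0.34, 0.002], [0.34, -0.941, -0.002], [0.001, 0.002, -1.0]]
wrist_force: [0.1, -1.5, -1.8]
gripper_width: 0.0495
grip_force: 48.6
```

{"op": "carry_out", "data": {"increments": [[[0,0,0.03,0.019,0.0738,0,1],[0,0,0.03,0.019,0.0738,0,1],[0,0,0.03,0.019,0.0738,0,1],[0,0,0.03,0.019,0.0738,0,1],[0,0,0.03,0.019,0.0738,0,1],[0,0,0.03,0.019,0.0738,0,1],[0,0,0.03,0.019,0.0738,0,1],[0,0,0.03,0.019,0.0738,0,1],[0,0,0.03,0.019,0.0738,0,1],[0,0,0.03,0.019,0.0738,-0.05,1],[0,0,0.03,0.019,0.0738,-0.05,1],[0,0,0.03,0.019,0.0738,-0.05,1]]]}}

```text
clock: 22.58
position: [0.5428, -0.007, 0.1792]
orientation: [[0.088, 0.996, 0.002], [0.996, -0.088, -0.0], [-0.0, 0.002, -1.0]]
wrist_force: [0.4, -0.0, -0.5]
gripper_width: 0.0497
grip_force: 48.6
```

{"op": "carry_out", "data": {"increments": [[[0,0,0,0,0,-0.08,1],[0,0,0,0,0,-0.08,1],[0,0,0,0,0,-0.05,1],[0,0,0,0,0,-0.03,1],[0,0,0,0,0,0,1],[0,0,0,0,0,0,1],[0,0,0,0,0,0,1]]]}}

```text
clock: 23.17
position: [0.544, -0.009, 0.0848]
orientation: [[0.094, 0.996, 0.004], [0.996, -0.094, -0.001], [-0.0, 0.004, -1.0]]
wrist_force: [0.9, -0.4, -2.0]
gripper_width: 0.0496
grip_force: 48.6
```

```bash
python3 - <<'E'
from bench import *
import cv2,numpy as np
s=read_camera("scene")["frame"]; t=read_camera("top")["frame"]
r=lambda a:cv2.resize(a,(400,450),interpolation=cv2.INTER_CUBIC)
cv2.imwrite("pics/s10.png",np.hstack([r(s[160:320,260:402]),r(t[180:300,270:377])]))
k=state();print(k["position"],k["orientation"][:,1],k["gripper_width"],k["wrist_force"])
E
```

```text
[ 0.54415208 -0.00899815  0.08509765] [ 0.99560762 -0.09352494  0.00430656] 0.04942981846854033 [ 0.53757533  0.47806865 -1.92829573]
```

View pics/s10.png

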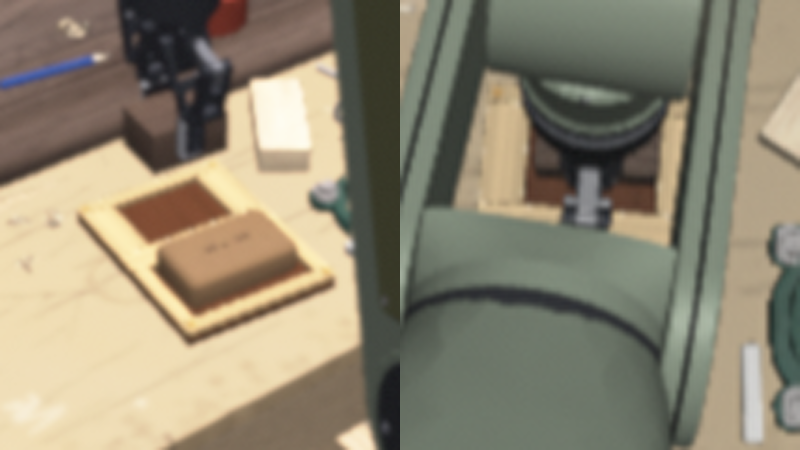

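The walnut is held level over its pocket and the cork is seated. I'll lower the walnut.

{"op": "carry_out", "data": {"increments": [[[0,0,0,0,0,-0.04,1],[0,0,0,0,0,-0.05,1],[0,0,0,0,0,-0.04,1],[0,0,0,0,0,-0.03,1],[0,0,0,0,0,0,1],[0,0,0,0,0,0,1]]]}}

```text
clock: 23.77
position: [0.5431, -0.0087, 0.0195]
orientation: [[0.093, 0.996, 0.001], [0.996, -0.093, -0.0], [-0.0, 0.001, -1.0]]
wrist_force: [0.2, -0.4, -0.9]
gripper_width: 0.0494
grip_force: 49.5
```

{"op": "carry_out", "data": {"increments": [[[0,0,0,0,0,0,-0.4],[0,0,0,0,0,0,-0.4],[0,0,0,0,0,0,-0.4],[0,0,0,0,0,0,-0.4],[0,0,0,0,0,0.05,-0.4],[0,0,0,0,0,0.08,-0.4],[0,0,0,0,0,0.09,-0.4],[0,0,0,0,0,0.09,-0.4],[0,0,0,0,0,0.09,-0.4],[0,0,0,0,0,0.09,-0.4],[0,0,0,0,0,0.08,-0.4],[0,0,0,0,0,0,-0.4]]]}}

```text
clock: 24.77
position: [0.547, -0.0092, 0.2561]
orientation: [[0.093, 0.996, 0.016], [0.996, -0.093, -0.003], [-0.001, 0.016, -1.0]]
wrist_force: [0.6, -0.3, 0.6]
gripper_width: 0.0597
grip_force: 0.0
```

{"op": "carry_out", "data": {"increments": [[[0,0,0,-0.01,-0.08,0,-0.4],[0,0,0,-0.01,-0.08,0,-0.4],[0,0,0,-0.01,-0.08,0,-0.4],[0,0,0,-0.01,-0.08,0,-0.4],[0,0,0,-0.01,-0.08,0,-0.4],[0,0,0,-0.01,-0.08,0,-0.4],[0,0,0,-0.01,-0.08,0,-0.4],[0,0,0,-0.01,-0.08,0,-0.4],[0,0,0,-0.01,-0.08,0,-0.4],[0,0,0,-0.01,-0.08,0,-0.4],[0,0,0,0,0,0,-0.4],[0,0,0,0,0,0,-0.4]]]}}

```text
clock: 25.77
position: [0.5017, -0.33, 0.2464]
orientation: [[0.096, 0.995, -0.0], [0.995, -0.096, 0.001], [0.0, -0.0, -1.0]]
wrist_force: [-0.6, 0.0, -0.4]
gripper_width: 0.0599
grip_force: 0.0
```

```bash
python3 - <<'E'
from bench import *
import cv2,numpy as np
s=read_camera("scene")["frame"]; t=read_camera("top")["frame"]
r=lambda a:cv2.resize(a,(800,300),interpolation=cv2.INTER_CUBIC)
cv2.imwrite("pics/s11.png",np.vstack([r(s[190:360,140:400]),r(t[190:300,125:415])]))
k=state();print(k["clock"],k["position"],k["gripper_width"])
E
```

```text
25.8667 [ 0.50220016 -0.3278771   0.2465378 ] 0.05995018956028679
```

View pics/s11.png

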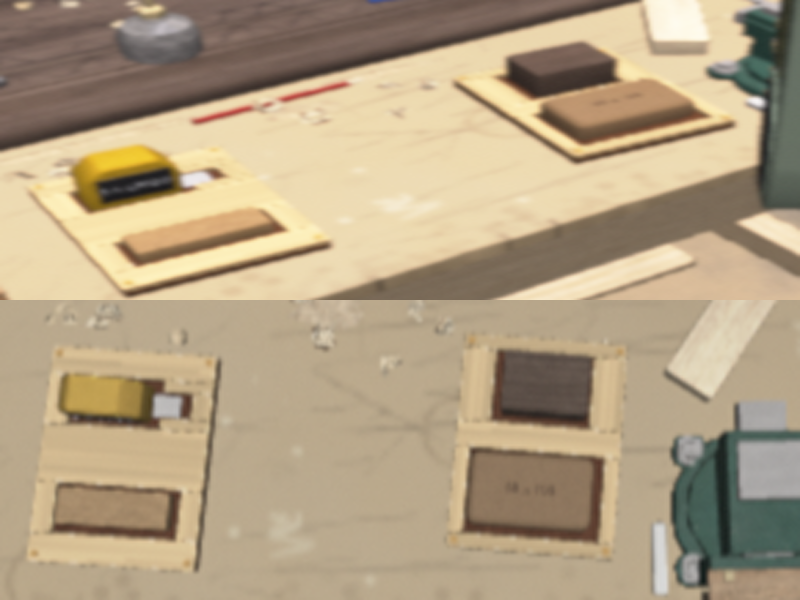

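Both views show all four items seated in their pockets: the tape upright with its tongue in the slot, and the pine not moved. I'll hand the job in.

```bash
python3 -c "
from bench import *
print(finish_job())"
```

```text
the job is handed in; nothing more can be done
None
```

The job is handed in after about 26 s of robot time. Both kits are made up as asked, each piece flat in its own pocket in the final pictures, and the pine offcut was not touched.

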